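# Load the filter slide and index it

### The job

Load the filter slide: lay the amber filter flat in the pocket of the blue carriage and stack the green filter squarely on top of it. Then take the carriage by its black grip and slide it along the rail, away from its starting end, until the spring ball clicks into the notch of the index strip; do not run it on to the far stop. Leave the beaker, vial and timer alone, and finish still gripping the black grip, with the carriage resting in the notch: do not let go.

Things in the scene. Friction and masses are not known exactly. Their poses are not given: they have to be found in the camera images.
- slide_base: filter slide, fixed to the desk: aluminium base plate 92 x 336 x 10 mm with a steel guide rail along its own y and dark end stops; highest fixed part 32 mm. Origin: centre of its underside. The carriage slides along the base's +y (horizontal); the base stands turned by its yaw.
- stage (a joint): travel of the blue carriage (74 x 150 mm, deck 34 mm above the desk) along the base's +y, in m: starts at 0 to 0.02; 0.150 is the far stop. Friction about 1.5 N. The notch lies somewhere between 0.070 and 0.110, differently each time. Within 4 mm either side of it the ball draws the carriage in with about 3 N; some 15 N along the rail then gets it out again.
- plunger (a joint): how far the 16 mm steel spring ball (under the brass plunger on the robot's side of the carriage) has dropped, in m: below 0.0007 on the dark index strip, about 0.0032 when seated in the strip's notch (10 mm wide, its floor and a small tick beside it yellow).
- pocket (a point): centre of the pocket floor on the carriage's deck (white disc), 34 mm above the desk; it moves with the carriage and its axes are parallel to the base's. The pocket is 55 x 55 mm, sides parallel to the base's x and y, formed by four low corner angles 4 mm high; the middle 33 mm of each side is open for the fingers.
- grip (a point): black grip block fixed upright on the carriage, 18 mm (base x) x 24 mm (base y) x 36 mm high. The point: centre of its underside, on the deck, 34 mm above the desk, so its top is 70 mm above the desk. Its centre lies 86 mm from the pocket's centre, towards the starting end (base -y).
- amber_filter: square filter, dark metal frame 50 x 50 x 10 mm with an amber pane, 60 g, lying flat. Origin: centre of its underside; x and y along its sides.
- green_filter: square filter, dark metal frame 50 x 50 x 10 mm with a green pane, 60 g, lying flat. Origin: centre of its underside; x and y along its sides.
- beaker: bystander: small clear beaker, 53 mm across, 61 mm high, beyond the slide; origin at the centre of its underside
- vial: bystander: amber glass vial with white cap, 28 mm across, 64 mm high, beyond the slide; origin at the centre of its underside
- timer: bystander: white laboratory timer, 60 x 66 x 19 mm, lying on the desk at the right; origin at the centre of its underside
Not all that is in view belongs to the job. What is shaped like the amber_filter but yellow is not meant.

How it is judged:
By the outcome, as a careful person would: the job done as asked, in the order asked, and still so for the second after the job is handed in, while the arm keeps its last pose, push and grip.
It also fails if it takes over 72 s, if anything falls off the work surface, if the arm or the gripper's body presses on something with over 40 N, if the wrist force passes 120 N, or if a joint passes its speed limit or range.

### The arm

A 6-joint arm with a two-finger parallel gripper is mounted at the origin on a cart in front of the work surface, level with it; the furniture and walls round the work are solid. World frame = base frame: x ahead of the robot, y to its left, z up, the work surface at z = 0. Lengths are in m, angles in rad, forces in N, time in s.
With the tool pointing down it reaches from about 0.35 to 0.775 m from the base axis. Payload 5.5 kg.
Tool frame: the origin (TCP) lies midway between the tips of the shut fingers; the grasp point (between the pads) lies grip_point_offset behind it (grip_point_offset is the distance from the TCP to the grasp point, in m); z points along the fingers, y is the direction in which the jaws open and shut (so a half turn about z gives the same grasp; the last joint's range is limited). The gripper opens to 85 mm and grips with 20 to 120 N. Pads are 22 mm wide; open, the fingers measure 114 mm over their backs; the gripper's body (76 mm by 85 mm) begins 54 mm behind the grasp point. The pads swing forward as they close: fully open they stand 13 mm farther back than shut.
Start: joints at [-1.337, 0.313, 0.046, 1.304, 0, 1.431], TCP at [0.21, -0.535, 0.231] pointing down, gripper open.
Joint ranges: [-2.76, 2.76], [-0.86, 1.69], [-1.03, 1.26], [-2.2, 2.34], [-1.47, 1.5], [-3.14, 3.14]. Speed limits (rad/s): [2.57, 2.57, 3.14, 3.14, 3.14, 3.14].

### API

Orientations are given as a unit quaternion [w, x, y, z].
In Python, from workcell import * gives the robot as it stands.
- The arm moves only by the tool send_rows, never from a script. Its argument "series" is one flat list of numbers, 7 for each row, row after row: the shift along the tool's x, y, z in cm, then the turn, a rotation vector about the tool's x, y, z in degrees, then the opening, from 0 (shut) to 1 (fully open). A call has 1 to 10 rows; each row is the pose to reach, as a shift and turn from the pose commanded when the call began, along the tool's axes at that moment; what a row does not reach only later rows make up. A row lasts 1/12 s, in which the tool goes at most 41.7 mm and 7.16 degrees, less where a joint would pass 70% of its speed; a pose out of reach is approached as far as the arm can. A call with a gripper value outside its range is refused whole. The fingers move at their own pace and stop on an object; "newtons" is the grip in N (left out, the last holds). Time passes only in rows, so rows that repeat a pose let the fingers close. It gives the time, the measured TCP pose, the force and the opening at its end, in the units of the state.
- get_state(): the state, without advancing time (a new reading comes with each control period).
- read_camera(name): name is "scene" or "top" or "wrist"; returns the picture (384x512x3 uint8, blue, green, red); there is no depth.
- camera_info(name): a dict with "K" (3x3 intrinsics, pixels), "D" ([k1, k2, p1, p2, k3] as OpenCV has them; the pictures are not rectified), "xyz" and "attitude" of the camera in the world. Camera axes: x right, y down, z forward; pixel columns grow to the right and rows downward; lengths in m; the calibration is good to about 2 mm. A picture is of the moment at which its call begins: read the wrist's pose just before it. camera_info takes no time and is no camera call; for the wrist camera it gives the pose at the moment of the call.
- hand_in(): hands the job in, once; it reports no verdict.
Trained networks look in the newest picture that a camera, given by its name, has taken for a name from the list of things; names that differ only in an ending like _2 or _b are one class to them, and where a whole thing is asked for, a point or a joint stands for the part that bears it (a point fixed in the world has none). Each returns a list of dicts, best first, with "p" (0 to 1); they miss things now and then, are a little off and sometimes report something else, mostly with a low value. They report only what shows in the picture. A call takes as long as a camera call. They do not tell look-alikes from the thing itself.
- silhouettes(camera, label): "pixels" (384x512 bool, what is visible of it) and "box" ([left, top, width, height] in pixels, round what is visible of it).
The state is a dict: "clock": time; "joint_pos": joint angles; "qvel": joint speeds; "tau": joint torques, N m; "tcp_pos": TCP position; "orientation": TCP orientation; "wrist_force": force on the tool from outside, world axes, zero at the start; "ft_torque": the same for the moment, N m; "finger_gap": finger opening in m.
Only numpy, scipy, OpenCV 4.12 (cv2) and the standard library are available. Lean on these libraries where they do the work, as an engineer would, in place of code of your own. Each camera call takes 0.05 s, during which the arm holds its last target. There are 200 camera calls.

## Working session

There is one attempt and no reset: what is moved stays moved. The work goes in short steps, Python scripts to look and compute and a tool call to move; the robot and the scene stay as the last step left them, time stands still between calls to the robot, and variables do not carry over. Pictures are saved under pics/ and viewed, about 8 in all and at most 12, crops included, and the job is handed in when it is done.

Besides the shell and the picture viewer there is one more tool, called after "Call:" as name(argument=value, ...) on one line, values as JSON. send_rows: Moves the arm, as the interface text tells. Its arguments: {"type":"object","properties":{"series":{"type":"array"},"newtons":{"type":"number"}},"required":["series"]}

```bash
ls; mkdir -p pics; python3 - <<'E'
from workcell import *
import cv2,numpy as np
s=get_state();print(s)
for c in ["top","scene"]:
    im=read_camera(c);cv2.imwrite(f"pics/{c}0.png",im)
    i=camera_info(c);print(c,i)
    for l in ["slide_base","stage","pocket","grip","amber_filter","green_filter","plunger"]:
        r=silhouettes(c,l)
        print(l,[(round(float(d["p"]),2),d["box"],int(d["pixels"].sum())) for d in r][:4])
print(camera_info("wrist")); 
try: print(grip_point_offset)
except Exception as e: print(e)
a=cv2.imread("pics/top0.png");b=cv2.imread("pics/scene0.png")
E
```

```text
pics
{'clock': 0.0, 'joint_pos': array([-1.33660860e+00,  3.13990011e-01,  4.49678708e-02,  1.30358073e+00,
       -2.70894258e-05,  1.43119834e+00]), 'qvel': array([-0.00176918, -0.0003698 ,  0.00092169, -0.00015478,  0.00027242,
       -0.00052256]), 'tau': array([-3.00105721e-04, -4.80627251e+01,  2.98533207e+01,  1.92318106e-02,
       -2.71779854e-04,  6.46060272e-06]), 'tcp_pos': array([ 0.20982201, -0.53480317,  0.23041023]), 'orientation': array([-9.01620261e-04,  9.82585902e-01,  1.85806699e-01, -5.62337029e-05]), 'wrist_force': array([ 0.13919759, -0.19846996, -0.07394323]), 'ft_torque': array([ 0.00816973, -0.09188638,  0.06025356]), 'finger_gap': 0.08558986142258178}
top {'K': array([[444.42508471,   0.        , 259.42404946],
       [  0.        , 444.42508471, 190.14289357],
       [  0.        ,   0.        ,   1.        ]]), 'D': array([-0.0558914,  0.       ,  0.       ,  0.       ,  0.       ]), 'xyz': array([ 0.43823515, -0.02954064,  1.22521295]), 'attitude': array([ 0.03116693, -0.69694455,  0.71607253, -0.02317435])}
slide_base [(0.87, [76.3, 179.3, 128.6, 45.0]
[... 870 characters left out ...]
pocket [(0.66, [153.5, 220.2, 65.4, 50.7], 1401), (0.49, [264.8, 225.0, 22.7, 14.6], 258)]
grip [(0.7, [151.1, 228.1, 68.4, 37.8], 1338)]
amber_filter [(0.77, [265.5, 227.4, 21.7, 9.9], 200), (0.44, [292.2, 208.9, 21.1, 12.8], 179)]
green_filter [(0.52, [301.8, 193.4, 17.4, 13.9], 161)]
plunger []
{'K': array([[288.7283277 ,   0.        , 252.15117797],
       [  0.        , 288.7283277 , 188.55382815],
       [  0.        ,   0.        ,   1.        ]]), 'D': array([-5.81041969e-05,  0.00000000e+00,  0.00000000e+00,  0.00000000e+00,
        0.00000000e+00]), 'xyz': array([ 0.27481272, -0.50827401,  0.37386758]), 'attitude': array([ 0.11632731,  0.81782843, -0.55799384, -0.0791675 ])}
0.0187
```

```bash
cat > h.py <<'E'
from workcell import *
import cv2,numpy as np
from scipy.spatial.transform import Rotation as R
def rot(q): return R.from_quat(q,scalar_first=True).as_matrix()
def px2w(c,uv,z,info=None):
    i=info or camera_info(c)
    p=cv2.undistortPoints(np.array(uv,float).reshape(-1,1,2),i["K"],i["D"]).reshape(-1,2)
    d=np.c_[p,np.ones(len(p))]@rot(i["attitude"]).T
    o=i["xyz"]; return o+d*((z-o[2])/d[:,2])[:,None]
def w2px(c,P,info=None):
    i=info or camera_info(c); M=rot(i["attitude"])
    q=cv2.projectPoints(np.array(P,float).reshape(-1,1,3),cv2.Rodrigues(M.T)[0],-M.T@i["xyz"],i["K"],i["D"])[0]
    return q.reshape(-1,2)
def rect(c,mask,z):
    # centre, sides, yaw of the min-area rect of mask put onto plane z
    cs=max(cv2.findContours(mask.astype(np.uint8),0,2)[0],key=cv2.contourArea).reshape(-1,2)
    w=px2w(c,cs,z)[:,:2]; r=cv2.minAreaRect((w*1000).astype(np.float32)); return r
E
python3 - <<'E'
from h import *
a=cv2.imread("pics/top0.png")[120:260,60:380]
b=cv2.imread("pics/scene0.png")[170:330,60:380]
cv2.imwrite("pics/c1.png",np.vstack([cv2.resize(a,(640,280),interpolation=2),cv2.resize(b,(640,320),interpolation=2)]))
for l,z in [("amber_filter",.01),("green_filter",.01),("slide_base",.01),("stage",.034)]:
    for d in silhouettes("top",l)[:2]: print(l,round(d["p"],2),rect("top",d["pixels"],z))
E
```

```text
amber_filter 0.67 ((441.3886413574219, -134.3297119140625), (54.64741134643555, 52.513038635253906), 24.688291549682617)
amber_filter 0.66 ((426.9127197265625, 2.9999637603759766), (50.665428161621094, 50.89700698852539), 17.09651756286621)
green_filter 0.54 ((470.5045166015625, -227.4761962890625), (54.7630615234375, 51.899314880371094), 87.84242248535156)
slide_base 0.87 ((507.2619323730469, 318.2877197265625), (343.2109375, 94.64899444580078), 82.18183898925781)
slide_base 0.7 ((655.31298828125, 173.0479736328125), (61.89055252075195, 47.07145309448242), 43.664634704589844)
stage 0.83 ((497.0556335449219, 243.3052215576172), (152.0508575439453, 88.36106872558594), 82.11433410644531)
stage 0.74 ((646.896728515625, 304.9100646972656), (35.62843322753906, 25.010974884033203), 44.08359146118164)
```

View pics/c1.png

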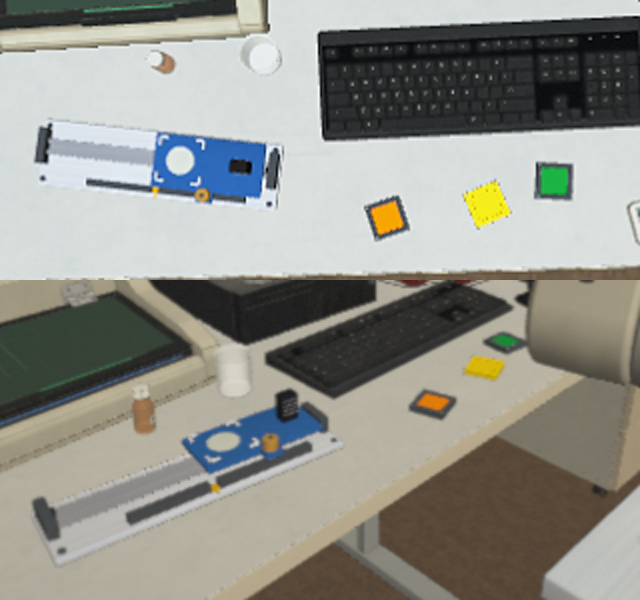

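Top crop: orange pane in a dark frame at top pixel ≈(253,228), all-yellow square at ≈(303,222), green at ≈(337,211). The amber filter must be the dark-framed orange one, because the yellow is the look-alike. The slide's yaw is ≈ -8° and the yellow tick is left of the brass plunger. I'll confirm with the wrist camera on approach.

```bash
cat >> h.py <<'E'
def goto(x,y,z,phi):
    "shift (cm, tool axes) and turn (deg) from the measured pose to TCP x,y,z, pointing down, tool x at phi deg"
    s=get_state(); M=rot(s["orientation"]); f=np.radians(phi)
    G=np.c_[[np.cos(f),np.sin(f),0],[np.sin(f),-np.cos(f),0],[0,0,-1]]
    print("t",round(s["clock"],2),"shift",np.round(M.T@(np.array([x,y,z])-s["tcp_pos"])*100,2),"turn",np.round(np.degrees(R.from_matrix(M.T@G).as_rotvec()),2))
def where():
    s=get_state(); M=rot(s["orientation"]); print("t",round(s["clock"],2),"tcp",np.round(s["tcp_pos"]*1000,1),"phi",round(np.degrees(np.arctan2(M[1,0],M[0,0])),2),"F",np.round(s["wrist_force"],2),"gap",round(s["finger_gap"]*1000,1))
E
python3 - <<'E'
from h import *
s=get_state();i=camera_info("wrist");M=rot(s["orientation"])
print("cam in tool",M.T@(i["xyz"]-s["tcp_pos"]),"axis",M.T@rot(i["attitude"])[:,2])
print("px of point under tcp", w2px("wrist",s["tcp_pos"]*[1,1,0]+[[0,0,.01],[0,0,.15]]))
goto(.427,.003,.16,197)
for n,uv,z in [("disc",(150,200),.034),("grip top",(180,203),.07),("tick",(137.5,216.5),.012),("plunger",(161,218),.045)]: print(n,px2w("top",[uv],z))
E
```

```text
cam in tool [ 0.07026116 -0.00150418 -0.14251494] axis [-2.78603210e-01  6.29297100e-05  9.60406293e-01]
px of point under tcp [[253.27864039 162.03423308]
 [253.97565292 194.84639634]]
t 1.0 shift [ 39.86 -42.19   7.13] turn [-0.0000e+00  1.0000e-02 -1.7559e+02]
disc [[0.5116076  0.27892686 0.034     ]]
grip top [[0.49942874 0.19062771 0.07      ]]
tick [[0.46849208 0.31970659 0.012     ]]
plunger [[0.46208056 0.24690123 0.045     ]]
```

Call:
send_rows(series=[40, -42, 3, 0, 0, -90, 1, 40, -42, 3, 0, 0, -90, 1, 40, -42, 3, 0, 0, -90, 1, 40, -42, 3, 0, 0, -90, 1, 40, -42, 3, 0, 0, -90, 1, 40, -42, 3, 0, 0, -90, 1, 40, -42, 3, 0, 0, -90, 1, 40, -42, 3, 0, 0, -90, 1, 40, -42, 3, 0, 0, -90, 1, 40, -42, 3, 0, 0, -90, 1])

```text
clock: 1.83
tcp_pos: [0.3674, -0.1482, 0.21]
orientation: [0.001, 0.686, 0.728, 0.0]
wrist_force: [0.3, -0.2, -0.9]
finger_gap: 0.0853
```

```bash
python3 -c "
from h import *
where();goto(.427,.003,.16,197)"
```

```text
t 1.83 tcp [ 367.4 -148.2  210. ] phi 93.36 F [ 0.29 -0.24 -0.95] gap 85.3
t 1.83 shift [14.75  6.83  5.  ] turn [-0.0000e+00  8.0000e-02 -1.0364e+02]
```

Call:
send_rows(series=[14.75, 6.83, 5, 0, 0, -103.6, 1, 14.75, 6.83, 5, 0, 0, -103.6, 1, 14.75, 6.83, 5, 0, 0, -103.6, 1, 14.75, 6.83, 5, 0, 0, -103.6, 1, 14.75, 6.83, 5, 0, 0, -103.6, 1, 14.75, 6.83, 5, 0, 0, -103.6, 1, 14.75, 6.83, 5, 0, 0, -103.6, 1, 14.75, 6.83, 5, 0, 0, -103.6, 1, 14.75, 6.83, 5, 0, 0, -103.6, 1, 14.75, 6.83, 5, 0, 0, -103.6, 1])

```text
clock: 2.67
tcp_pos: [0.4275, 0.0011, 0.1598]
orientation: [0.0, 0.13, 0.991, -0.0]
wrist_force: [1.1, 0.2, -0.3]
finger_gap: 0.0855
```

```bash
python3 -c "
from h import *
where();goto(.427,.003,.16,197)"
```

```text
t 2.67 tcp [427.5   1.1 159.8] phi 165.04 F [ 1.12  0.15 -0.33] gap 85.5
t 2.67 shift [ 0.1   0.17 -0.02] turn [-1.000e-02  1.000e-02 -3.196e+01]
```

Call:
send_rows(series=[0.1, 0.17, 0, 0, 0, -32, 1, 0.1, 0.17, 0, 0, 0, -32, 1, 0.1, 0.17, 0, 0, 0, -32, 1, 0.1, 0.17, 0, 0, 0, -32, 1, 0.1, 0.17, 0, 0, 0, -32, 1, 0.1, 0.17, 0, 0, 0, -32, 1, 0.1, 0.17, 0, 0, 0, -32, 1])

```text
clock: 3.25
tcp_pos: [0.427, 0.0028, 0.1599]
orientation: [0.0, -0.144, 0.99, -0.0]
wrist_force: [0.6, -0.1, 0.6]
finger_gap: 0.0854
```

```bash
cat >> h.py <<'E'
def filt(tag,label,z):
    "outer outline of a filter from the wrist picture, on plane z (its top face)"
    where(); im=read_camera("wrist"); cv2.imwrite(f"pics/{tag}.png",im)
    for d in silhouettes("wrist",label)[:2]:
        r=rect("wrist",d["pixels"],z); print(label,round(float(d["p"]),2),d["box"],np.round(r[0],1),np.round(r[1],1),round(r[2],2))
    return im
E
python3 - <<'E'
from h import *
im=filt("w1","amber_filter",.01)
g=cv2.cvtColor(im,cv2.COLOR_BGR2GRAY)
m=cv2.morphologyEx(((g<110)|(im[...,0]<60)).astype(np.uint8),2,np.ones((3,3)))
n,l,st,c=cv2.connectedComponentsWithStats(m)
for k in range(1,n):
    if 800<st[k,4]<12000: print(st[k],rect("wrist",l==k,.01))
E
```

```text
t 3.25 tcp [427.    2.8 159.9] phi -163.45 F [ 0.6  -0.08  0.62] gap 85.4
amber_filter 0.88 [224.2, 148.1, 52.6, 50.6] [425.    1.5] [51.2 51.3] 17.98
amber_filter 0.82 [90.0, 125.3, 57.9, 51.3] [ 440.2 -133.4] [50.8 54.4] 21.57
[   0  121   56   62 2550] ((468.7266845703125, -225.0788116455078), (53.97678756713867, 51.97123336791992), 86.19695281982422)
[  89  125   59   52 2418] ((440.5120544433594, -133.6304473876953), (49.25757598876953, 51.5279541015625), 21.429670333862305)
[ 226  150   48   48 2162] ((425.2535095214844, 1.096597671508789), (50.19532012939453, 48.441287994384766), 17.355459213256836)
```

View pics/w1.png

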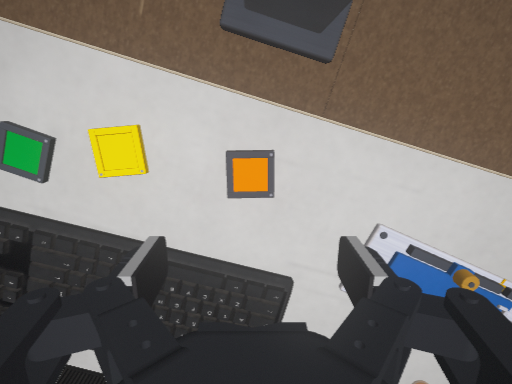

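The wrist picture shows the amber filter (dark frame, orange pane) at (250,174), the yellow look-alike at (119,151) and green at (22,153). The first is the target. I'll refine its centre from the pane's colour, which the frame's side walls don't bias.

```bash
cat >> h.py <<'E'
def pane(im,hue,z,near=None,cam="wrist"):
    "centre and yaw of the coloured pane"
    h=cv2.cvtColor(im,cv2.COLOR_BGR2HSV)
    m=((abs(h[...,0].astype(int)-hue)<6)&(h[...,1]>150)&(h[...,2]>80)).astype(np.uint8)
    n,l,st,c=cv2.connectedComponentsWithStats(m)
    for k in range(1,n):
        if st[k,4]>300:
            r=rect(cam,l==k,z); print("pane",hue,np.round(c[k],1),"area",st[k,4],"w",np.round(px2w(cam,[c[k]],z)[0]*1000,1),np.round(r[1],1),round(r[2],2))
E
python3 - <<'E'
from h import *
im=cv2.imread("pics/w1.png"); print(cv2.cvtColor(im,cv2.COLOR_BGR2HSV)[[174,153,151],[250,22,119]])
pane(im,16,.009); pane(im,63,.009)
goto(.4253,.0012,.06,197.5); goto(.4253,.0012,-.001,197.5)
E
```

```text
[[ 18 244 237]
 [ 70 239 159]
 [ 28 244 234]]
pane 16 [250.  174.3] area 1171 w [425.5   1.4   9. ] [35.4 35.9] 16.55
pane 16 [465.9 279.3] area 310 w [474.3 277.7   9. ] [33.  19.4] 72.25
t 3.35 shift [ 0.21 -0.1   9.98] turn [-0.01  0.01 -0.93]
t 3.35 shift [ 0.21 -0.1  16.08] turn [-0.01  0.01 -0.93]
```

Call:
send_rows(series=[0.19, -0.1, 4, 0, 0, -0.7, 1, 0.19, -0.1, 8, 0, 0, -0.7, 1, 0.19, -0.1, 11, 0, 0, -0.7, 1, 0.19, -0.1, 13, 0, 0, -0.7, 1, 0.19, -0.1, 14.5, 0, 0, -0.7, 1, 0.19, -0.1, 15.4, 0, 0, -0.7, 1, 0.19, -0.1, 15.9, 0, 0, -0.7, 1, 0.19, -0.1, 15.9, 0, 0, -0.7, 0.7, 0.19, -0.1, 15.9, 0, 0, -0.7, 0.7, 0.19, -0.1, 15.9, 0, 0, -0.7, 0.7], newtons=30)

```text
clock: 4.18
tcp_pos: [0.4264, 0.0011, 0.0017]
orientation: [0.001, -0.151, 0.989, -0.0]
wrist_force: [0.7, 0.4, -0.6]
finger_gap: 0.0596
```

Call:
send_rows(series=[0, 0, 0, 0, 0, 0, 0.4, 0, 0, 0, 0, 0, 0, 0.4, 0, 0, 0, 0, 0, 0, 0.4, 0, 0, 0, 0, 0, 0, 0.4, 0, 0, 0, 0, 0, 0, 0.4])

```text
clock: 4.6
tcp_pos: [0.4265, 0.0011, 0.002]
orientation: [0.001, -0.151, 0.989, -0.0]
wrist_force: [-1.7, -0.3, 5.5]
finger_gap: 0.0488
```

Call:
send_rows(series=[0, 0, 0, 0, 0, 0, 0.3, 0, 0, 0, 0, 0, 0, 0.3, 0, 0, -1, 0, 0, 0, 0.3, 0, 0, -3, 0, 0, 0, 0.3, 0, 0, -6, 0, 0, 0, 0.3, 0, 0, -9, 0, 0, 0, 0.3, 0, 0, -9, 0, 0, 0, 0.3], newtons=40)

```text
clock: 5.18
tcp_pos: [0.4293, 0.0006, 0.0962]
orientation: [0.004, -0.151, 0.989, -0.002]
wrist_force: [1.4, -0.4, -0.0]
finger_gap: 0.0482
```

```bash
python3 - <<'E'
from h import *
where(); im=read_camera("wrist"); cv2.imwrite("pics/w2.png",im)
z=get_state()["tcp_pos"][2]
pane(im,18,z+.007)
# slide geometry guess
goto(.5116-.0,.279,.15,172)
E
```

```text
t 5.18 tcp [429.3   0.6  96.2] phi -162.64 F [ 1.39 -0.44 -0.01] gap 48.2
pane 18 [252.2 245.2] area 4308 w [426.5   1.7 101.1] [35.1 36.1] 17.42
t 5.23 shift [-16.28  24.06  -5.57] turn [-0.12  0.43 25.36]
```

View pics/w2.png

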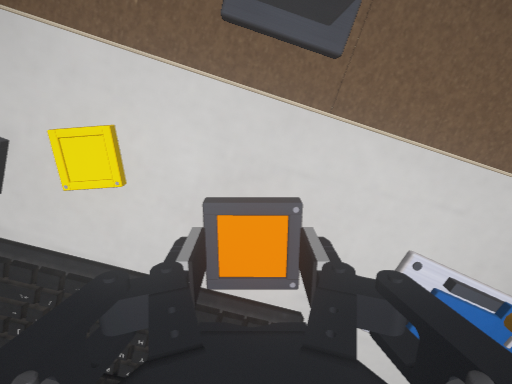

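The amber filter is held level at (252,246). Next I carry it to the slide and measure the pocket from beyond it.

Call:
send_rows(series=[-4, 5, -5, 0, 0, 7, 0.3, -7, 9, -6.6, 0, 0, 14, 0.3, -10, 12.5, -6.6, 0, 0.4, 21, 0.3, -13, 16, -6.6, 0, 0.4, 25.4, 0.3, -15.5, 19, -6.6, 0, 0.4, 25.4, 0.3, -17.3, 21.5, -6.6, 0, 0.4, 25.4, 0.3, -18.3, 23, -6.6, 0, 0.4, 25.4, 0.3, -18.3, 23, -6.6, 0, 0.4, 25.4, 0.3, -18.3, 23, -6.6, 0, 0.4, 25.4, 0.3, -18.3, 23, -6.6, 0, 0.4, 25.4, 0.3])

```text
clock: 6.07
tcp_pos: [0.531, 0.2767, 0.155]
orientation: [-0.004, 0.069, 0.998, -0.001]
wrist_force: [0.2, -0.1, -0.7]
finger_gap: 0.0481
```

```bash
cat >> h.py <<'E'
def deck(im,z=.034):
    "white disc on blue: centre; index strip yellow tick"
    h=cv2.cvtColor(im,cv2.COLOR_BGR2HSV)
    blue=((abs(h[...,0].astype(int)-108)<12)&(h[...,1]>120)).astype(np.uint8)
    n,l,st,c=cv2.connectedComponentsWithStats(blue); k=1+np.argmax(st[1:,4])
    cn,hi=cv2.findContours((l==k).astype(np.uint8),cv2.RETR_CCOMP,cv2.CHAIN_APPROX_NONE)
    for q,hh in zip(cn,hi[0]):
        a=cv2.contourArea(q)
        if hh[3]>=0 and a>150:
            w=(px2w("wrist",q.reshape(-1,2),z)[:,:2]*1000).astype(np.float32)
            print("hole",cv2.boundingRect(q),a,"ell",[np.round(v,1) for v in cv2.fitEllipse(w)])
    print("blue",st[k],rect("wrist",l==k,z))
E
python3 - <<'E'
from h import *
where(); im=read_camera("wrist"); cv2.imwrite("pics/w3.png",im)
z=get_state()["tcp_pos"][2]
pane(im,18,z+.007); deck(im)
E
```

```text
t 6.07 tcp [531.  276.7 155. ] phi 172.11 F [ 0.19 -0.08 -0.68] gap 48.1
pane 18 [252.2 245.2] area 4307 w [528.7 276.7 162.2] [36.  34.8] 82.08
hole (228, 142, 44, 43) 1407.0 ell [array([510. , 276.6]), array([39.4, 39.8]), np.float64(168.2)]
hole (269, 128, 18, 17) 155.0 ell [array([487.6, 306.6]), array([11.5, 18.1]), np.float64(130.6)]
hole (213, 128, 18, 18) 154.0 ell [array([480.4, 254. ]), array([12., 18.]), np.float64(35.4)]
blue [ 125  105  165   94 9497] ((495.3505859375, 240.23995971679688), (148.5432891845703, 85.65605163574219), 82.83997344970703)
```

View pics/w3.png

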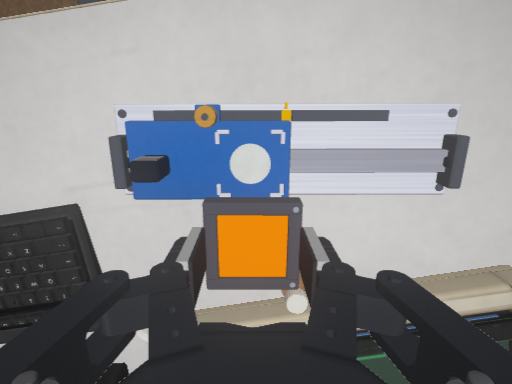

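The picture shows the pocket disc at (250,163), its brackets at about (216..283, 131..195), the grip at (150,165), the plunger at (205,116) and the yellow notch at (286,114). The vial is at (296,300), below and beyond the pocket.

```bash
python3 - <<'E'
from h import *
im=cv2.imread("pics/w3.png"); i=camera_info("wrist")
W=lambda p,z: px2w("wrist",p,z)[:,:2]*1000
def ang(a,z): w=W(a,z); d=w[0]-w[1]; return w.round(1).tolist(),np.degrees(np.arctan2(d[1],d[0]))
print("screws",ang([(453,113),(122,114)],.010),ang([(440,187.5),(130,188)],.010))
# dark strip: fit line
g=cv2.cvtColor(im,cv2.COLOR_BGR2GRAY)
m=np.zeros_like(g); m[104:126,300:395]=(g[104:126,300:395]<90); ys,xs=np.nonzero(m)
cn=np.c_[xs,ys].astype(np.float32); v=cv2.fitLine(cn,2,0,.01,.01).ravel(); print("strip",cn.min(0),cn.max(0),v)
print(ang([(v[2]+80*v[0],v[3]+80*v[1]),(v[2]-80*v[0],v[3]-80*v[1])],.012))
h=cv2.cvtColor(im,cv2.COLOR_BGR2HSV).astype(int)
y=((h[...,0]>22)&(h[...,0]<34)&(h[...,1]>150)&(h[...,2]>120)).astype(np.uint8); y[130:]=0
n,l,st,c=cv2.connectedComponentsWithStats(y)
for k in range(1,n):
    if st[k,4]>8: print("yellow",st[k],c[k].round(1),W([c[k]],.012))
b=((h[...,0]>10)&(h[...,0]<24)&(h[...,1]>120)).astype(np.uint8); b[135:]=0
n,l,st,c=cv2.connectedComponentsWithStats(b)
for k in range(1,n):
    if st[k,4]>30: print("brass",st[k],c[k].round(1),[W([c[k]],z) for z in (.034,.045,.05)])
# white bracket pixels
w=((h[...,1]<60)&(h[...,2]>150)).astype(np.uint8)
n,l,st,c=cv2.connectedComponentsWithStats(w)
for k in range(1,n):
    if 15<st[k,4]<200 and 190<c[k][0]<300 and 115<c[k][1]<200: print("br",st[k],W([c[k]],.038).round(1))
cv2.imwrite("pics/w3c.png",cv2.resize(im[95:210,110:310],None,fx=4,fy=4,interpolation=cv2.INTER_CUBIC))
E
```

```text
screws ([[492.6, 476.8], [449.1, 160.1]], np.float64(82.17346695859365)) ([[566.5, 467.0], [522.6, 149.0]], np.float64(82.15156202894224))Traceback (most recent call last):
  File "<stdin>", line 9, in <module>
cv2.error: OpenCV(4.12.0) /io/opencv/modules/imgproc/src/linefit.cpp:50: error: (-215:Assertion failed) count > 0 in function 'fitLine2D_wods'
```

```bash
python3 - <<'E'
from h import *
im=cv2.imread("pics/w3.png")
W=lambda p,z: px2w("wrist",p,z)[:,:2]*1000
h=cv2.cvtColor(im,cv2.COLOR_BGR2HSV).astype(int)
def comps(m,nm,lo,hi,zs,box):
    x0,y0,x1,y1=box; q=np.zeros(m.shape,np.uint8); q[y0:y1,x0:x1]=m[y0:y1,x0:x1]
    n,l,st,c=cv2.connectedComponentsWithStats(q)
    for k in range(1,n):
        if lo<st[k,4]<hi: print(nm,st[k],c[k].round(1),[W([c[k]],z).round(1).tolist() for z in zs])
comps((h[...,0]>20)&(h[...,0]<34)&(h[...,1]>150)&(h[...,2]>120),"yellow",8,400,(.006,.012),(230,90,340,130))
comps((h[...,0]>8)&(h[...,0]<24)&(h[...,1]>120),"brass",30,900,(.034,.045,.05),(180,95,230,135))
comps((h[...,1]<90)&(h[...,2]>140),"br",10,200,(.038,),(190,122,300,202))
comps((h[...,2]<60),"grip",50,900,(.07,),(120,145,180,190))
E
```

```text
yellow [285 103   2   6  12] [285.5 105.5] [[[463.2, 318.1]], [[463.2, 317.5]]]
yellow [282 110  10  11  90] [286.1 114.6] [[[471.9, 317.8]], [[471.7, 317.1]]]
brass [194 106  22  22 323] [205.2 115.8] [[[461.9, 243.5]], [[461.8, 245.3]], [[461.8, 246.1]]]
br [271 129  15  15 110] [279.7 134.7] [[[487.1, 306.9]]]
br [215 130  15  14 105] [219.8 134.9] [[[479.8, 254.0]]]
br [216 184  15  13  91] [221.6 191.7] [[[532.0, 246.8]]]
br [270 184  14  13  97] [278.3 191.4] [[[539.2, 299.6]]]
br [190 199  14   3  42] [196.5 200. ] [[[536.8, 221.9]]]
grip [134 156  35  26 274] [160. 169.] [[[497.6, 205.6]]]
```

```bash
python3 -c "
from h import *
where();goto(.5121,.2767,.060,172.17)"
```

```text
t 6.12 tcp [530.5 275.4 155.2] phi 172.02 F [ 0.66  0.14 -0.6 ] gap 48.2
t 6.12 shift [ 1.76 -0.09  9.54] turn [-0.18 -0.51 -0.14]
```

Call:
send_rows(series=[1.5, -0.1, 3, -0.2, -0.5, -0.1, 0.3, 1.76, -0.1, 5.5, -0.2, -0.5, -0.1, 0.3, 1.76, -0.1, 7.5, -0.2, -0.5, -0.1, 0.3, 1.76, -0.1, 9, -0.2, -0.5, -0.1, 0.3, 1.76, -0.1, 9.5, -0.2, -0.5, -0.1, 0.3, 1.76, -0.1, 9.5, -0.2, -0.5, -0.1, 0.3, 1.76, -0.1, 9.5, -0.2, -0.5, -0.1, 0.3, 1.76, -0.1, 9.5, -0.2, -0.5, -0.1, 0.3])

```text
clock: 6.78
tcp_pos: [0.5142, 0.2765, 0.0631]
orientation: [0.002, 0.07, 0.998, 0.001]
wrist_force: [0.6, -0.6, -0.1]
finger_gap: 0.0486
```

```bash
python3 - <<'E'
from h import *
for k in range(3):
    where(); im=read_camera("wrist")
cv2.imwrite("pics/w4.png",im); z=get_state()["tcp_pos"][2]
pane(im,18,z+.007);goto(.5121,.2767,.036,172.17)
E
```

```text
t 6.78 tcp [514.2 276.5  63.1] phi 172.01 F [ 0.58 -0.55 -0.15] gap 48.6
t 6.83 tcp [514.3 276.7  63.3] phi 172.02 F [ 0.12 -0.08 -0.44] gap 48.4
t 6.88 tcp [514.3 276.9  63.2] phi 172.03 F [ 0.65 -0.12 -0.05] gap 47.9
pane 18 [182.5 150.7] area 693 w [459.  252.6  70.1] [15.  14.6] 5.92
pane 18 [252.2 245.2] area 4307 w [512.2 278.2  70.1] [36. 35.] 81.96
t 6.93 shift [ 0.21 -0.06  2.71] turn [ 0.17  0.23 -0.13]
```

View pics/w4.png

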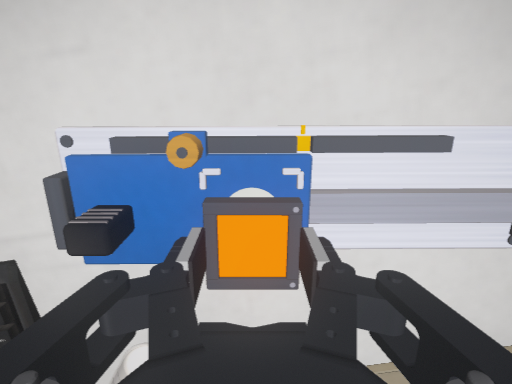

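```bash
cat >> h.py <<'E'
def brackets(im,box,z=.038,lo=40,hi=400):
    h=cv2.cvtColor(im,cv2.COLOR_BGR2HSV).astype(int); x0,y0,x1,y1=box
    q=np.zeros(h.shape[:2],np.uint8); q[y0:y1,x0:x1]=((h[...,1]<90)&(h[...,2]>140))[y0:y1,x0:x1]
    n,l,st,c=cv2.connectedComponentsWithStats(q)
    for k in range(1,n):
        if lo<st[k,4]<hi: print("br",st[k],(px2w("wrist",[c[k]],z)[0]*1000).round(1))
E
python3 - <<'E'
from h import *
brackets(cv2.imread("pics/w4.png"),(190,158,311,205))
E
```

```text
br [199 168  22  22 250] [479.7 255.6  38. ]
br [282 168  22  21 238] [486.8 307.8  38. ]
br [230 187  44  10 296] [493.8 280.4  38. ]
```

Call:
send_rows(series=[0.25, -0.04, 0.5, 0.2, 0.2, -0.1, 0.3, 0.25, -0.04, 1.2, 0.2, 0.2, -0.1, 0.3, 0.25, -0.04, 1.8, 0.2, 0.2, -0.1, 0.3, 0.25, -0.04, 2.2, 0.2, 0.2, -0.1, 0.3, 0.25, -0.04, 2.2, 0.2, 0.2, -0.1, 0.3, 0.25, -0.04, 2.2, 0.2, 0.2, -0.1, 0.3])

```text
clock: 7.43
tcp_pos: [0.5103, 0.2767, 0.0392]
orientation: [-0.001, 0.068, 0.998, -0.001]
wrist_force: [0.5, -0.2, -0.8]
finger_gap: 0.0482
```

```bash
python3 - <<'E'
from h import *
where(); im=read_camera("wrist"); where()
cv2.imwrite("pics/w5.png",im); z=get_state()["tcp_pos"][2]
pane(im,18,z+.007);brackets(im,(180,150,330,215));goto(.5121,.2767,.036,172.17)
E
```

```text
t 7.43 tcp [510.3 276.7  39.2] phi 172.16 F [ 0.53 -0.21 -0.84] gap 48.2
t 7.48 tcp [510.7 276.8  39.6] phi 172.16 F [ 0.83 -0.36  0.15] gap 48.4
pane 18 [173.8 165.9] area 963 w [462.2 246.6  46.6] [18.5 17.4] 1.93
pane 18 [252.2 245.2] area 4307 w [508.8 278.1  46.6] [36.1 34.9] 82.18
br [193 185  25  25 316] [480.1 255.6  38. ]
br [288 185  26  25 315] [487.3 307.9  38. ]
t 7.48 shift [-0.14  0.02  0.36] turn [-0.11 -0.11 -0.01]
```

Call:
send_rows(series=[-0.1, 0, 0.1, -0.1, -0.1, 0, 0.3, -0.1, 0, 0.2, -0.1, -0.1, 0, 0.3, -0.1, 0, 0.3, -0.1, -0.1, 0, 0.3, -0.1, 0, 0.36, -0.1, -0.1, 0, 0.3, -0.1, 0, 0.36, -0.1, -0.1, 0, 0.3])

```text
clock: 7.9
tcp_pos: [0.5118, 0.2766, 0.0363]
orientation: [0.0, 0.068, 0.998, 0.0]
wrist_force: [-0.3, 0.0, 0.0]
finger_gap: 0.0487
```

```bash
python3 - <<'E'
from h import *
where(); im=read_camera("wrist"); where()
z=get_state()["tcp_pos"][2]
pane(im,18,z+.007);brackets(im,(180,150,330,215))
cv2.imwrite("pics/w6.png",cv2.resize(im[150:310,160:345],None,fx=3,fy=3,interpolation=cv2.INTER_CUBIC))
E
```

```text
t 7.9 tcp [511.8 276.6  36.3] phi 172.16 F [-0.31  0.02  0.02] gap 48.7
t 7.95 tcp [511.8 276.6  36.3] phi 172.15 F [-0.9   0.76 -0.17] gap 48.5
pane 18 [171.1 164.5] area 989 w [462.5 245.4  43.3] [18.1 17.9] 10.75
pane 18 [252.2 245.2] area 4307 w [509.9 277.9  43.3] [36. 35.] 82.13
br [191 184  26  25 331] [479.8 255.5  38. ]
br [289 184  26  25 325] [487.  307.9  38. ]
```

View pics/w6.png

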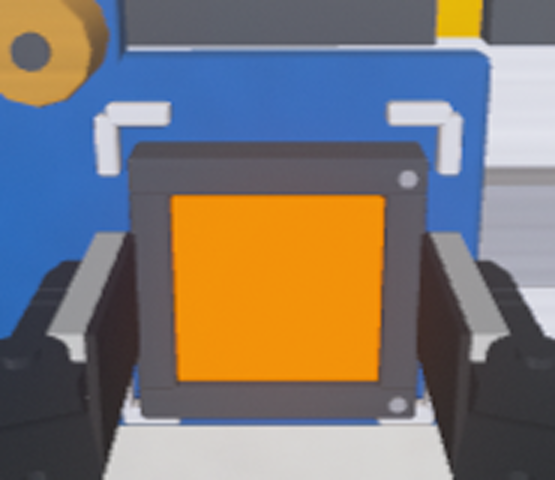

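Call:
send_rows(series=[0, 0, 0.05, 0, 0, 0, 0.3, 0, 0, 0.05, 0, 0, 0, 0.3, 0, 0, 0.05, 0, 0, 0, 0.65, 0, 0, 0.05, 0, 0, 0, 0.7, 0, 0, 0.05, 0, 0, 0, 0.75, 0, 0, 0.05, 0, 0, 0, 0.75, 0, 0, -1, 0, 0, 0, 0.75, 0, 0, -4, 0, 0, 0, 0.8, 0, 0, -8, 0, 0, 0, 0.9, 0, 0, -11, 0, 0, 0, 1])

```text
clock: 8.78
tcp_pos: [0.5118, 0.2767, 0.149]
orientation: [0.0, 0.068, 0.998, 0.0]
wrist_force: [0.8, 0.5, 1.4]
finger_gap: 0.0853
```

```bash
python3 - <<'E'
from h import *
import time
where(); im=read_camera("wrist"); cv2.imwrite("pics/w7.png",im)
pane(im,18,.043); brackets(im,(180,100,330,215),.038,10,400)
goto(.4705,-.2275,.16,178);goto(.4705,-.2275,.16,88)
E
```

```text
t 8.78 tcp [511.8 276.7 149. ] phi 172.16 F [0.82 0.52 1.38] gap 85.3
pane 18 [252.2 186.8] area 1569 w [516.9 279.3  43. ] [37.  36.4] 82.07
br [217 151  15  14 106] [485.6 256.   38. ]
br [273 150  15  15 115] [492.6 309.9  38. ]
br [272 203  15  12  63] [545.2 304.9  38. ]
br [219 204  14  11  64] [537.3 247.4  38. ]
t 8.83 shift [ -2.48 -50.68  -0.68] turn [ 0.27  0.58 -5.84]
t 8.83 shift [ -2.48 -50.68  -0.68] turn [ 0.66  0.24 84.16]
```

Call:
send_rows(series=[-0.5, -4, -0.7, 0.3, 0.5, -5.8, 1, -1, -8, -0.7, 0.3, 0.5, -5.8, 1, -1, -12, -0.7, 0.3, 0.5, -5.8, 1, -1.5, -16, -0.7, 0.3, 0.5, -5.8, 1, -1.5, -20, -0.7, 0.3, 0.5, -5.8, 1, -1.5, -24, -0.7, 0.3, 0.5, -5.8, 1, -2, -28, -0.7, 0.3, 0.5, -5.8, 1, -2, -32, -0.7, 0.3, 0.5, -5.8, 1, -2, -36, -0.7, 0.3, 0.5, -5.8, 1, -2.5, -40, -0.7, 0.3, 0.5, -5.8, 1])

```text
clock: 9.67
tcp_pos: [0.4808, -0.1247, 0.1539]
orientation: [-0.004, 0.018, 1.0, -0.002]
wrist_force: [0.1, -0.8, 0.9]
finger_gap: 0.0855
```

```bash
python3 -c "
from h import *
where();goto(.4705,-.2275,.16,178)"
```

```text
t 9.67 tcp [ 480.8 -124.7  153.9] phi 177.96 F [ 0.13 -0.77  0.9 ] gap 85.5
t 9.67 shift [  0.67 -10.32  -0.55] turn [-0.27 -0.48 -0.04]
```

Call:
send_rows(series=[0.6, -4, -0.5, 0, 0, 0, 1, 0.6, -8, -0.5, 0, 0, 0, 1, 0.6, -10, -0.5, 0, 0, 0, 1, 0.6, -10, -0.5, 0, 0, 0, 1, 0.6, -10, -0.5, 0, 0, 0, 1, 0.6, -10, -0.5, 0, 0, 0, 1, 0.6, -10, -0.5, 0, 0, 0, 1])

```text
clock: 10.25
tcp_pos: [0.4723, -0.2215, 0.1588]
orientation: [-0.005, 0.017, 1.0, -0.002]
wrist_force: [-0.1, 0.4, -0.4]
finger_gap: 0.0855
```

```bash
python3 - <<'E'
from h import *
im=filt("w8","green_filter",.01); where()
pane(im,70,.009)
E
```

```text
t 10.25 tcp [ 472.3 -221.5  158.8] phi 178.03 F [-0.13  0.38 -0.36] gap 85.5
green_filter 0.68 [220.8, 151.5, 47.6, 48.2] [ 469.8 -227.6] [49.2 50.9] 86.43
t 10.35 tcp [ 472.5 -221.4  158.8] phi 178.07 F [-0.48 -0.64 -0.81] gap 84.9
pane 70 [245.  175.9] area 1112 w [ 470.2 -228.3    9. ] [35.2 35.4] 85.29
```

```bash
python3 -c "
from h import *
goto(.4702,-.228,.0015,175.8)"
```

```text
t 10.35 shift [ 0.07 -0.59 15.74] turn [-0.27 -0.5   2.27]
```

Call:
send_rows(series=[0.07, -0.6, 4, -0.3, -0.5, 2.3, 1, 0.07, -0.6, 8, -0.3, -0.5, 2.3, 1, 0.07, -0.6, 11, -0.3, -0.5, 2.3, 1, 0.07, -0.6, 13, -0.3, -0.5, 2.3, 1, 0.07, -0.6, 14.5, -0.3, -0.5, 2.3, 1, 0.07, -0.6, 15.3, -0.3, -0.5, 2.3, 1, 0.07, -0.6, 15.7, -0.3, -0.5, 2.3, 0.9, 0.07, -0.6, 15.7, -0.3, -0.5, 2.3, 0.7, 0.07, -0.6, 15.7, -0.3, -0.5, 2.3, 0.7, 0.07, -0.6, 15.7, -0.3, -0.5, 2.3, 0.7], newtons=30)

```text
clock: 11.18
tcp_pos: [0.4711, -0.2299, 0.003]
orientation: [0.001, 0.038, 0.999, -0.0]
wrist_force: [0.4, -0.1, -0.0]
finger_gap: 0.0598
```

Call:
send_rows(series=[0, 0, 0, 0, 0, 0, 0.4, 0, 0, 0, 0, 0, 0, 0.4, 0, 0, 0, 0, 0, 0, 0.4, 0, 0, 0, 0, 0, 0, 0.4, 0, 0, 0, 0, 0, 0, 0.4])

```text
clock: 11.6
tcp_pos: [0.471, -0.2299, 0.0032]
orientation: [0.001, 0.038, 0.999, -0.0]
wrist_force: [-0.4, 0.3, 5.7]
finger_gap: 0.0488
```

Call:
send_rows(series=[0, 0, 0, 0, 0, 0, 0.3, 0, 0, 0, 0, 0, 0, 0.3, 0, 0, -1, 0, 0, 0, 0.3, 0, 0, -3, 0, 0, 0, 0.3, 0, 0, -6, 0, 0, 0, 0.3, 0, 0, -10, 0, 0, 0, 0.3, 0, 0, -14, 0, 0, 0, 0.3, 0, 0, -16, 0, 0, 0, 0.3, 0, 0, -16, 0, 0, 0, 0.3], newtons=40)

```text
clock: 12.35
tcp_pos: [0.4729, -0.2314, 0.1684]
orientation: [0.005, 0.038, 0.999, -0.003]
wrist_force: [-0.0, -0.7, -0.1]
finger_gap: 0.0479
```

```bash
python3 -c "
from h import *
where(); im=read_camera('wrist'); cv2.imwrite('pics/w9.png',im); pane(im,70,get_state()['tcp_pos'][2]+.0075)
goto(.535,.275,.16,172.17)"
```

```text
t 12.35 tcp [ 472.9 -231.4  168.4] phi 175.66 F [-0.05 -0.75 -0.1 ] gap 47.9
pane 70 [252.2 244.7] area 4176 w [ 469.4 -229.4  173. ] [35.5 34.3] 85.75
t 12.4 shift [-2.46 50.91  0.41] turn [-0.17  0.35  3.48]
```

Call:
send_rows(series=[-0.3, 3, 0, 0, 0, 3.5, 0.3, -0.6, 7, 0, 0, 0, 3.5, 0.3, -0.9, 11, 0, 0, 0, 3.5, 0.3, -1, 15, 0, 0, 0, 3.5, 0.3, -1.2, 19, 0, 0, 0, 3.5, 0.3, -1.4, 23, 0, 0, 0, 3.5, 0.3, -1.6, 27, 0, 0, 0, 3.5, 0.3, -1.8, 31, 0, 0, 0, 3.5, 0.3, -2, 35, 0, 0, 0, 3.5, 0.3, -2.3, 39, 0, 0, 0, 3.5, 0.3])

```text
clock: 13.23
tcp_pos: [0.5212, 0.1595, 0.1607]
orientation: [-0.001, 0.068, 0.998, -0.0]
wrist_force: [-0.1, -1.8, -0.0]
finger_gap: 0.0485
```

```bash
python3 -c "
from h import *
where()
goto(.535,.275,.16,172.17)"
```

```text
t 13.23 tcp [521.2 159.5 160.7] phi 172.16 F [-0.07 -1.77 -0.04] gap 48.5
t 13.23 shift [ 0.21 11.63  0.06] turn [-0.03 -0.13 -0.01]
```

Call:
send_rows(series=[0.1, 4, 0, 0, 0, 0, 0.3, 0.1, 8, 0, 0, 0, 0, 0.3, 0.1, 11, 0, 0, 0, 0, 0.3, 0.1, 11.3, 0, 0, 0, 0, 0.3, 0.1, 11.3, 0, 0, 0, 0, 0.3, 0.1, 11.3, 0, 0, 0, 0, 0.3, 0.1, 11.3, 0, 0, 0, 0, 0.3, 0.1, 11.3, 0, 0, 0, 0, 0.3])

```text
clock: 13.9
tcp_pos: [0.5367, 0.2682, 0.1617]
orientation: [-0.0, 0.069, 0.998, -0.0]
wrist_force: [-0.3, 0.3, -0.1]
finger_gap: 0.0481
```

```bash
python3 - <<'E'
from h import *
where(); im=read_camera("wrist"); cv2.imwrite("pics/w10.png",im);where()
pane(im,18,.043); pane(im,70,get_state()["tcp_pos"][2]+.0058); brackets(im,(180,100,330,230),.038,10,400)
cv2.imwrite("pics/w10c.png",cv2.resize(im[100:300,150:350],None,fx=3,fy=3,interpolation=cv2.INTER_CUBIC))
E
```

```text
t 13.9 tcp [536.7 268.2 161.7] phi 172.04 F [-0.32  0.27 -0.1 ] gap 48.1
t 13.95 tcp [536.9 268.3 161.9] phi 172.04 F [ 0.43  0.01 -0.64] gap 48.4
pane 18 [257.7 155.9] area 1546 w [510.9 278.   43. ] [36.1 35. ] 82.02
pane 70 [252.1 244.7] area 4172 w [535.4 269.5 167.7] [35.8 34.7] 82.02
br [180 100  25   3  49] [454.8 227.   38. ]
br [228 100  64   2 124] [463.1 285.8  38. ]
br [294 100  36   2  70] [469.6 332.1  38. ]
br [223 120  15  15 115] [480.4 255.3  38. ]
br [278 120  15  15 115] [487.7 307.9  38. ]
br [225 174  14  14  99] [533.1 248.1  38. ]
br [277 174  14  14  98] [540.4 301.   38. ]
br [293 206   6   6  25] [568.2 307.4  38. ]
```

View pics/w10c.png

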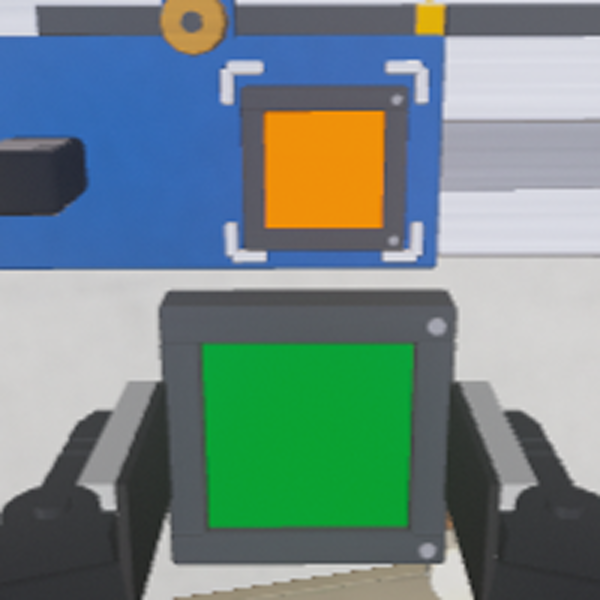

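Amber sits inside all four brackets (pane is 0.5 mm from the bracket centre). Green is held square at yaw 82.0. Next I move it above the pocket.

Call:
send_rows(series=[1.5, 0.5, 1, 0, 0, -0.1, 0.3, 2.5, 0.5, 3, 0, 0, -0.1, 0.3, 2.54, 0.5, 5.5, 0, 0, -0.1, 0.3, 2.54, 0.5, 7.5, 0, 0, -0.1, 0.3, 2.54, 0.5, 8.7, 0, 0, -0.1, 0.3, 2.54, 0.5, 8.7, 0, 0, -0.1, 0.3, 2.54, 0.5, 8.7, 0, 0, -0.1, 0.3, 2.54, 0.5, 8.7, 0, 0, -0.1, 0.3])

```text
clock: 14.62
tcp_pos: [0.5134, 0.2779, 0.0761]
orientation: [0.001, 0.068, 0.998, 0.001]
wrist_force: [-0.3, 0.3, -0.2]
finger_gap: 0.048
```

```bash
python3 - <<'E'
from h import *
where(); im=read_camera("wrist"); cv2.imwrite("pics/w11.png",im);where()
pane(im,70,get_state()["tcp_pos"][2]+.0058); brackets(im,(180,130,330,215))
goto(.5121,.2767,.0475,172.17)
E
```

```text
t 14.62 tcp [513.4 277.9  76.1] phi 172.2 F [-0.33  0.3  -0.22] gap 48.0
t 14.67 tcp [513.6 278.1  76.4] phi 172.21 F [-0.16  0.05 -0.46] gap 48.3
pane 70 [251.9 244.5] area 4172 w [512.  279.3  82.2] [35.9 35.2] 82.16
br [201 166  21  20 207] [480.4 255.6  38. ]
br [279 166  21  20 205] [487.7 308.2  38. ]
t 14.67 shift [ 0.14 -0.17  2.89] turn [0.08 0.12 0.04]
```

Call:
send_rows(series=[0.12, -0.13, 0.7, 0.1, 0.1, 0, 0.3, 0.12, -0.13, 1.5, 0.1, 0.1, 0, 0.3, 0.12, -0.13, 2.1, 0.1, 0.1, 0, 0.3, 0.12, -0.13, 2.5, 0.1, 0.1, 0, 0.3, 0.12, -0.13, 2.5, 0.1, 0.1, 0, 0.3, 0.12, -0.13, 2.5, 0.1, 0.1, 0, 0.3])

```text
clock: 15.17
tcp_pos: [0.5107, 0.277, 0.0494]
orientation: [-0.001, 0.067, 0.998, -0.001]
wrist_force: [-0.0, 0.1, -0.0]
finger_gap: 0.0481
```

```bash
python3 - <<'E'
from h import *
where(); im=read_camera("wrist"); cv2.imwrite("pics/w12.png",im);where()
pane(im,70,get_state()["tcp_pos"][2]+.0058); brackets(im,(180,130,330,215))
goto(.5121,.2767,.0475,172.17)
E
```

```text
t 15.17 tcp [510.7 277.   49.4] phi 172.26 F [-0.03  0.09 -0.03] gap 48.1
t 15.22 tcp [511.1 277.1  49.8] phi 172.26 F [-0.15 -0.38 -0.74] gap 47.9
pane 70 [252.  244.1] area 4249 w [509.2 278.4  55.6] [35.9 35.2] 82.3
br [196 180  24  23 270] [480.3 255.5  38. ]
br [285 180  24  23 277] [487.6 308.1  38. ]
t 15.22 shift [-0.11 -0.03  0.23] turn [-0.09 -0.11  0.09]
```

Call:
send_rows(series=[-0.12, -0.04, 0.1, -0.1, -0.1, 0.1, 0.3, -0.12, -0.04, 0.2, -0.1, -0.1, 0.1, 0.3, -0.12, -0.04, 0.26, -0.1, -0.1, 0.1, 0.3, -0.12, -0.04, 0.26, -0.1, -0.1, 0.1, 0.3, -0.12, -0.04, 0.26, -0.1, -0.1, 0.1, 0.3])

```text
clock: 15.63
tcp_pos: [0.5123, 0.2765, 0.0474]
orientation: [0.0, 0.068, 0.998, 0.0]
wrist_force: [0.9, -0.2, -0.7]
finger_gap: 0.0485
```

```bash
python3 - <<'E'
from h import *
where(); im=read_camera("wrist"); cv2.imwrite("pics/w13.png",im);where()
pane(im,70,get_state()["tcp_pos"][2]+.0058); brackets(im,(180,130,330,215))
E
```

```text
t 15.63 tcp [512.3 276.5  47.4] phi 172.16 F [ 0.88 -0.2  -0.68] gap 48.5
t 15.68 tcp [512.3 276.6  47.5] phi 172.15 F [ 0.74  0.09 -0.53] gap 48.0
pane 70 [252.1 244.1] area 4257 w [510.4 277.8  53.3] [36.  35.2] 82.12
br [286 177  24  24 296] [486.8 307.7  38. ]
br [195 178  24  23 283] [480.  255.3  38. ]
```

Call:
send_rows(series=[0, 0, 0.05, 0, 0, 0, 0.3, 0, 0, 0.05, 0, 0, 0, 0.6, 0, 0, 0.05, 0, 0, 0, 0.67, 0, 0, 0.05, 0, 0, 0, 0.75, 0, 0, 0.05, 0, 0, 0, 0.75, 0, 0, -1, 0, 0, 0, 0.75, 0, 0, -4, 0, 0, 0, 0.7, -1, -2, -8, 0, 0, 0, 0.6, -2, -5, -10, 0, 0, 0, 0.6, -2, -8.6, -10, 0, 0, 0, 0.6])

```text
clock: 16.52
tcp_pos: [0.5258, 0.1894, 0.1541]
orientation: [0.006, 0.067, 0.998, 0.002]
wrist_force: [2.1, -0.9, 0.3]
finger_gap: 0.0513
```

Call:
send_rows(series=[0, 0, 0, 0, 0, 0, 0.6, 0, 0, 0, 0, 0, 0, 0.6, 0, 0, 0, 0, 0, 0, 0.6, 0, 0, 0, 0, 0, 0, 0.6])

```text
clock: 16.85
tcp_pos: [0.5202, 0.1892, 0.1472]
orientation: [-0.0, 0.068, 0.998, 0.0]
wrist_force: [-0.2, 0.6, 0.5]
finger_gap: 0.0509
```

```bash
python3 - <<'E'
from h import *
where(); im=read_camera("wrist"); cv2.imwrite("pics/w14.png",im);where()
pane(im,70,.053); brackets(im,(120,80,420,230),.038,30,400)
cv2.imwrite("pics/w14c.png",cv2.resize(im[90:290,150:420],None,fx=2.8,fy=2.8,interpolation=cv2.INTER_CUBIC))
E
```

```text
t 16.85 tcp [520.2 189.2 147.2] phi 172.19 F [-0.22  0.56  0.45] gap 50.9
t 16.9 tcp [520.1 189.4 147.1] phi 172.23 F [ 0.13 -0.26 -0.54] gap 51.0
pane 70 [354.1 168.3] area 1775 w [511.1 277.7  53. ] [35.4 35. ] 82.2
br [314 128  17  15 126] [480.1 254.9  38. ]
br [373 128  16  11 101] [485.9 307.1  38. ]
br [311 184  12  14  96] [531.9 246.6  38. ]
```

View pics/w14c.png

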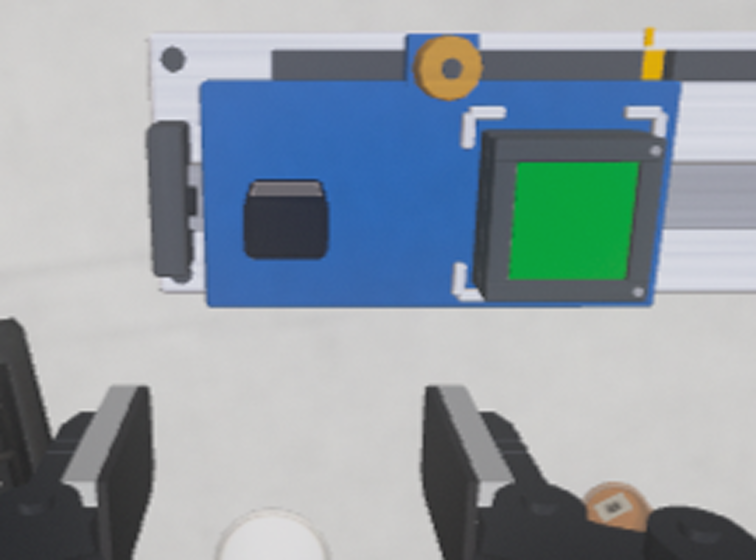

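The green filter sits square on the amber (pane (354,168), no stagger at the edges). The grip's top is at about (252,171). Next I take the grip.

```bash
python3 - <<'E'
from h import *
print(px2w("wrist",[(252.5,171.4)],.07)*1000)
goto(.4981,.1913,.085,172.17);goto(.4981,.1913,.042,172.17)
E
```

```text
[[498.31076675 193.67532844  70.        ]]
t 16.9 shift [ 2.2  -0.11  6.21] turn [ 0.02 -0.03  0.06]
t 16.9 shift [ 2.2  -0.11 10.51] turn [ 0.02 -0.03  0.06]
```

Call:
send_rows(series=[1.2, 0, 2, 0, 0, 0, 0.6, 2.2, 0, 4.5, 0, 0, 0, 0.6, 2.2, 0, 7, 0, 0, 0, 0.6, 2.2, 0, 9, 0, 0, 0, 0.6, 2.2, 0, 10.2, 0, 0, 0, 0.6, 2.2, 0, 10.5, 0, 0, 0, 0.6, 2.2, 0, 10.5, 0, 0, 0, 0.6, 2.2, 0, 10.5, 0, 0, 0, 0.4], newtons=30)

```text
clock: 17.57
tcp_pos: [0.4988, 0.1922, 0.0426]
orientation: [0.0, 0.068, 0.998, 0.0]
wrist_force: [1.2, 1.0, -0.4]
finger_gap: 0.0404
```

Call:
send_rows(series=[0, 0, 0, 0, 0, 0, 0.3, 0, 0, 0, 0, 0, 0, 0.2, 0, 0, 0, 0, 0, 0, 0.1, 0, 0, 0, 0, 0, 0, 0, 0, 0, 0, 0, 0, 0, 0, 0, 0, 0, 0, 0, 0, 0, 0, 0, 0, 0, 0, 0, 0], newtons=40)

```text
clock: 18.15
tcp_pos: [0.4995, 0.1919, 0.0435]
orientation: [0.001, 0.068, 0.998, 0.001]
wrist_force: [-0.1, 1.1, 6.6]
finger_gap: 0.0235
```

```bash
python3 - <<'E'
from h import *
where(); im=read_camera("wrist"); cv2.imwrite("pics/w15.png",im); where()
print("along base y", get_state()["tcp_pos"][:2]@[.1363,.9907]*1000)
pane(im,70,.053); pane(im,18,.043)
E
```

```text
t 18.15 tcp [499.5 191.9  43.5] phi 172.16 F [-0.13  1.12  6.62] gap 23.5
t 18.2 tcp [499.5 191.9  43.5] phi 172.16 F [-0.56  0.57  6.76] gap 23.8
along base y 258.1807891718397
pane 70 [419.4 249.7] area 4310 w [510.6 277.7  53. ] [35.3 35.3] 82.15
pane 18 [349.5 163.2] area 858 w [463.  247.3  43. ] [17.5 18.3] 67.94
```

Call:
send_rows(series=[0, 0.2, -0.1, 0, 0, 0, 0, 0, 0.6, -0.1, 0, 0, 0, 0, 0, 1.2, -0.1, 0, 0, 0, 0, 0, 1.9, -0.1, 0, 0, 0, 0, 0, 2.6, -0.1, 0, 0, 0, 0, 0, 3.3, -0.1, 0, 0, 0, 0, 0, 4, -0.1, 0, 0, 0, 0, 0, 4.6, -0.1, 0, 0, 0, 0, 0, 5, -0.1, 0, 0, 0, 0, 0, 5.2, -0.1, 0, 0, 0, 0])

```text
clock: 19.03
tcp_pos: [0.5064, 0.2426, 0.0436]
orientation: [0.001, 0.069, 0.998, -0.001]
wrist_force: [1.7, -5.3, 2.4]
finger_gap: 0.0235
```

Call:
send_rows(series=[0, 0.2, 0, 0, 0, 0, 0, 0, 0.4, 0, 0, 0, 0, 0, 0, 0.6, 0, 0, 0, 0, 0, 0, 0.8, 0, 0, 0, 0, 0, 0, 0.8, 0, 0, 0, 0, 0, 0, 0.8, 0, 0, 0, 0, 0])

```text
clock: 19.53
tcp_pos: [0.5075, 0.2513, 0.0436]
orientation: [0.001, 0.068, 0.998, 0.001]
wrist_force: [2.5, 0.3, -1.2]
finger_gap: 0.0232
```

```bash
cat >> h.py <<'E'
def along(tag=None,n=4):
    "mean force and position along/across base y, notch-to-plunger gap from a wrist picture"
    e=np.array([.1363,.9907]); S=[]; P=[]
    for k in range(n):
        im=read_camera("wrist"); s=get_state(); S.append(s["wrist_force"]); P.append(s["tcp_pos"]); 
    F=np.mean(S,0); p=np.mean(P,0)
    print("t",round(s["clock"],2),"s",round(p[:2]@e*1000-258.2,2),"Falong",round(F[:2]@e,2),"F",F.round(2),"z",round(p[2]*1000,1),"gap",round(s["finger_gap"]*1000,1))
    if tag: cv2.imwrite(f"pics/{tag}.png",im)
    return im
E
python3 - <<'E'
from h import *
along("w16")
E
```

```text
t 19.73 s 60.01 Falong 0.82 F [ 3.91  0.29 -0.76] z 43.6 gap 23.5
```

View pics/w16.png

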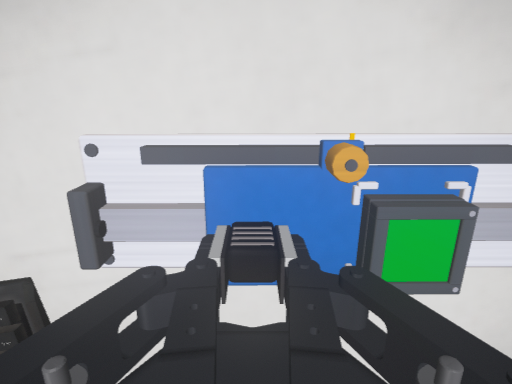

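```bash
python3 - <<'E'
from h import *
im=cv2.imread("pics/w16.png");h=cv2.cvtColor(im,cv2.COLOR_BGR2HSV).astype(int)
e=np.array([.1363,.9907]);W=lambda p,z:px2w("wrist",[p],z)[0,:2]@e*1000
y=(h[...,0]>18)&(h[...,0]<34)&(h[...,1]>150)&(h[...,2]>120); y[142:]=0
ys,xs=np.nonzero(y); t=(xs.mean(),ys.mean()); print("tick",t,[W(t,z) for z in(.010,.012)])
b=(abs(h[...,0]-108)<12)&(h[...,1]>120); r=np.nonzero(b[142:146].all(0))[0]; print("tab",r.min(),r.max(),[W(((r.min()+r.max())/2,144),z) for z in (.030,.034,.036)])
g=(h[...,0]>8)&(h[...,0]<24)&(h[...,1]>120); g[:140]=0;g[185:]=0; ys,xs=np.nonzero(g); c=(xs.min()+xs.max())/2,(ys.min()+ys.max())/2;print("brass",c,[W(c,z) for z in(.045,.05,.055)])
E
```

```text
tick (np.float64(351.6666666666667), np.float64(135.83333333333334)) [np.float64(379.29646072258276), np.float64(378.6123276814913)]
tab 323 362 [np.float64(367.9325636453199), np.float64(366.68028176222793), np.float64(366.054140820682)]
brass (np.float64(348.0), np.float64(162.5)) [np.float64(366.75984835009575), np.float64(365.0695298236535), np.float64(363.3792112972112)]
```

Call:
send_rows(series=[0, 0.2, 0, 0, 0, 0, 0, 0, 0.4, 0, 0, 0, 0, 0, 0, 0.6, 0, 0, 0, 0, 0, 0, 0.6, 0, 0, 0, 0, 0, 0, 0.6, 0, 0, 0, 0, 0, 0, 0.6, 0, 0, 0, 0, 0])

```text
clock: 20.23
tcp_pos: [0.5083, 0.257, 0.0436]
orientation: [0.001, 0.068, 0.998, 0.0]
wrist_force: [4.4, -1.7, -1.5]
finger_gap: 0.0231
```

```bash
python3 -c "
from h import *
along()"
```

```text
t 20.43 s 65.73 Falong -0.14 F [ 4.82 -0.8  -0.45] z 43.6 gap 23.3
```

Call:
send_rows(series=[0, 0.1, 0, 0, 0, 0, 0, 0, 0.1, 0, 0, 0, 0, 0, 0, 0.1, 0, 0, 0, 0, 0])

```text
clock: 20.68
tcp_pos: [0.5084, 0.2579, 0.0436]
orientation: [0.001, 0.069, 0.998, 0.0]
wrist_force: [4.7, -0.7, -0.5]
finger_gap: 0.0231
```

```bash
python3 -c "
from h import *
along()"
```

```text
t 20.88 s 66.65 Falong -0.92 F [ 4.93 -1.61 -0.43] z 43.6 gap 23.3
```

Call:
send_rows(series=[0, 0.1, 0, 0, 0, 0, 0, 0, 0.1, 0, 0, 0, 0, 0, 0, 0.1, 0, 0, 0, 0, 0])

```text
clock: 21.13
tcp_pos: [0.5086, 0.2591, 0.0435]
orientation: [0.001, 0.068, 0.998, 0.0]
wrist_force: [5.7, -0.2, -0.9]
finger_gap: 0.0234
```

```bash
python3 -c "
from h import *
along()"
```

```text
t 21.33 s 67.87 Falong 0.05 F [ 5.21 -0.67 -0.53] z 43.6 gap 23.0
```

Call:
send_rows(series=[0, 0.1, 0, 0, 0, 0, 0, 0, 0.1, 0, 0, 0, 0, 0, 0, 0.1, 0, 0, 0, 0, 0])

```text
clock: 21.58
tcp_pos: [0.5088, 0.2605, 0.0435]
orientation: [0.001, 0.068, 0.998, 0.001]
wrist_force: [6.0, 1.0, -0.9]
finger_gap: 0.0233
```

```bash
python3 -c "
from h import *
along()"
```

```text
t 21.78 s 69.28 Falong 1.43 F [ 5.13  0.74 -1.11] z 43.5 gap 23.3
```

Call:
send_rows(series=[-0.08, 0.1, 0, 0, 0, 0, 0, -0.08, 0.1, 0, 0, 0, 0, 0, -0.08, 0.1, 0, 0, 0, 0, 0])

```text
clock: 22.03
tcp_pos: [0.5089, 0.2615, 0.0435]
orientation: [0.0, 0.068, 0.998, 0.001]
wrist_force: [2.3, 2.5, 1.0]
finger_gap: 0.0233
```

```bash
python3 -c "
from h import *
along()"
```

```text
t 22.23 s 70.18 Falong 3.4 F [2.79 3.04 1.79] z 43.5 gap 23.1
```

Call:
send_rows(series=[0, 0.05, 0, 0, 0, 0, 0, 0, 0.05, 0, 0, 0, 0, 0, 0, 0.05, 0, 0, 0, 0, 0])

```text
clock: 22.48
tcp_pos: [0.5089, 0.2615, 0.0436]
orientation: [0.0, 0.068, 0.998, 0.0]
wrist_force: [1.7, 2.8, 3.3]
finger_gap: 0.0231
```

```bash
python3 -c "
from h import *
along()"
```

```text
t 22.68 s 70.25 Falong 2.89 F [1.69 2.68 4.18] z 43.5 gap 23.3
```

Call:
send_rows(series=[0, 0.05, 0, 0, 0, 0, 0, 0, 0.05, 0, 0, 0, 0, 0, 0, 0.05, 0, 0, 0, 0, 0])

```text
clock: 22.93
tcp_pos: [0.509, 0.2616, 0.0435]
orientation: [0.0, 0.068, 0.998, -0.0]
wrist_force: [1.0, 0.3, 5.2]
finger_gap: 0.0232
```

```bash
python3 -c "
from h import *
along('w17')"
```

```text
t 23.13 s 70.34 Falong 1.38 F [1.25 1.22 5.51] z 43.5 gap 23.2
```

Call:
send_rows(series=[0, 0.05, -0.07, 0, 0, 0, 0, 0, 0.05, -0.07, 0, 0, 0, 0, 0, 0.05, -0.07, 0, 0, 0, 0])

```text
clock: 23.38
tcp_pos: [0.509, 0.262, 0.0436]
orientation: [-0.0, 0.069, 0.998, -0.0]
wrist_force: [3.7, 0.1, -1.1]
finger_gap: 0.0232
```

```bash
python3 -c "
from h import *
along()"
```

```text
t 23.58 s 70.74 Falong 0.74 F [ 3.42  0.28 -2.21] z 43.6 gap 23.4
```

Call:
send_rows(series=[0, 0.05, 0, 0, 0, 0, 0, 0, 0.05, 0, 0, 0, 0, 0, 0, 0.05, 0, 0, 0, 0, 0])

```text
clock: 23.83
tcp_pos: [0.5091, 0.2628, 0.0436]
orientation: [-0.0, 0.068, 0.998, 0.0]
wrist_force: [4.2, 0.3, -5.7]
finger_gap: 0.0234
```

```bash
python3 -c "
from h import *
im=along('w18')
pane(im,70,.053)
cv2.imwrite('pics/w18c.png',cv2.resize(im[110:310,220:500],None,fx=2.8,fy=2.8,interpolation=cv2.INTER_CUBIC))"
```

```text
t 24.03 s 71.5 Falong 1.43 F [ 4.84  0.77 -7.11] z 43.6 gap 23.3
pane 70 [419.3 250. ] area 4282 w [520.3 348.6  53. ] [35.3 35.2] 82.13
```

View pics/w18c.png

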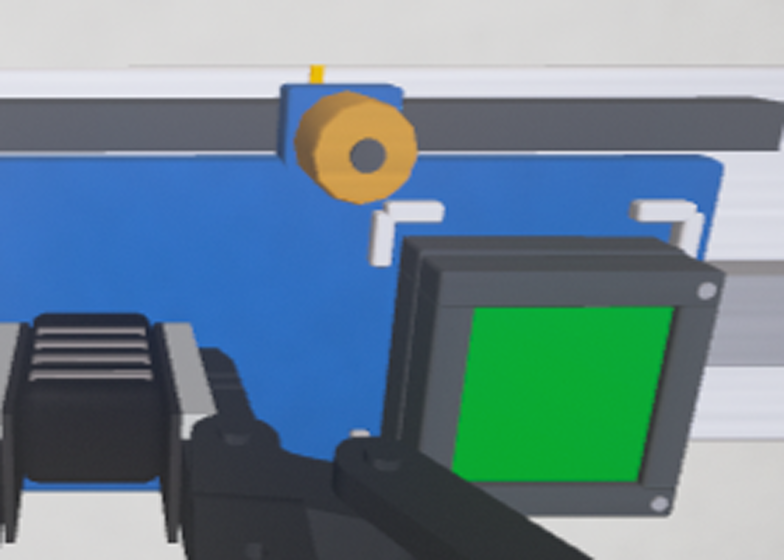

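Call:
send_rows(series=[-0.06, 0, 0.06, 0, 0, 0, 0, -0.06, 0, 0.06, 0, 0, 0, 0, -0.06, 0, 0.06, 0, 0, 0, 0, -0.06, 0, 0.06, 0, 0, 0, 0])

```text
clock: 24.37
tcp_pos: [0.5091, 0.2628, 0.0436]
orientation: [-0.0, 0.068, 0.998, 0.0]
wrist_force: [0.8, 2.2, -0.1]
finger_gap: 0.0232
```

```bash
cat >> h.py <<'E'
def notch(im):
    h=cv2.cvtColor(im,cv2.COLOR_BGR2HSV).astype(int)
    e=np.array([.1363,.9907]);W=lambda p,z:px2w("wrist",[p],z)[0,:2]@e*1000
    y=(h[...,0]>18)&(h[...,0]<34)&(h[...,1]>150)&(h[...,2]>120); y[140:]=0
    ys,xs=np.nonzero(y); t=W((xs.mean(),ys.mean()),.012)
    b=(abs(h[...,0]-108)<12)&(h[...,1]>120); r=np.nonzero(b[142:146].all(0))[0]; q=W(((r.min()+r.max())/2,144),.034)
    print("tick px",xs.mean().round(1),"tab px",r.min(),r.max(),"tick",round(t,1),"tab",round(q,1),"left",round(t-q,1))
E
python3 -c "
from h import *
notch(cv2.imread('pics/w18.png'))
im=along('w19');notch(im)"
```

```text
tick px 332.5 tab px 323 362 tick 378.7 tab 378.2 left 0.5
t 24.57 s 71.56 Falong 0.75 F [-1.    0.9   0.59] z 43.6 gap 23.5
tick px 332.4 tab px 323 362 tick 378.7 tab 378.2 left 0.5
```

Call:
send_rows(series=[0, 0.05, 0, 0, 0, 0, 0, 0, 0.05, 0, 0, 0, 0, 0, 0, 0.05, 0, 0, 0, 0, 0, 0, 0.05, 0, 0, 0, 0, 0, 0, 0.05, 0, 0, 0, 0, 0])

```text
clock: 24.98
tcp_pos: [0.5092, 0.2632, 0.0435]
orientation: [-0.0, 0.068, 0.998, 0.0]
wrist_force: [-4.8, -0.3, 4.7]
finger_gap: 0.0234
```

```bash
python3 -c "
from h import *
along(n=6)"
```

```text
t 25.28 s 71.94 Falong -0.99 F [-5.04 -0.3   5.21] z 43.5 gap 23.2
```

Call:
send_rows(series=[0, 0.05, 0, 0, 0, 0, 0, 0, 0.05, 0, 0, 0, 0, 0, 0, 0.05, 0, 0, 0, 0, 0, 0, 0.05, 0, 0, 0, 0, 0, 0, 0.05, 0, 0, 0, 0, 0])

```text
clock: 25.7
tcp_pos: [0.5092, 0.2634, 0.0435]
orientation: [-0.0, 0.068, 0.998, -0.0]
wrist_force: [-5.0, -1.4, 6.1]
finger_gap: 0.0232
```

```bash
python3 -c "
from h import *
along(n=6)"
```

```text
t 26.0 s 72.12 Falong -2.21 F [-5.53 -1.47  5.81] z 43.5 gap 23.4
```

Call:
send_rows(series=[0.03, 0.05, -0.03, 0, 0, 0, 0, 0.03, 0.05, -0.03, 0, 0, 0, 0, 0.03, 0.05, -0.03, 0, 0, 0, 0, 0.03, 0.05, -0.03, 0, 0, 0, 0, 0.03, 0.05, -0.03, 0, 0, 0, 0])

```text
clock: 26.42
tcp_pos: [0.5092, 0.2635, 0.0436]
orientation: [-0.0, 0.069, 0.998, -0.001]
wrist_force: [-4.5, -3.4, 4.8]
finger_gap: 0.0231
```

```bash
python3 -c "
from h import *
along(n=6)"
```

```text
t 26.72 s 72.24 Falong -3.84 F [-4.06 -3.32  3.92] z 43.5 gap 22.9
```

Call:
send_rows(series=[0, 0.05, 0, 0, 0, 0, 0, 0, 0.05, 0, 0, 0, 0, 0, 0, 0.05, 0, 0, 0, 0, 0, 0, 0.05, 0, 0, 0, 0, 0, 0, 0.05, 0, 0, 0, 0, 0])

```text
clock: 27.13
tcp_pos: [0.5093, 0.2637, 0.0436]
orientation: [-0.0, 0.069, 0.998, -0.001]
wrist_force: [-4.1, -3.9, 4.3]
finger_gap: 0.0233
```

```bash
python3 -c "
from h import *
im=along(n=6);notch(im)"
```

```text
t 27.43 s 72.42 Falong -4.89 F [-4.56 -4.31  4.3 ] z 43.5 gap 23.5
tick px 331.4 tab px 322 362 tick 378.8 tab 378.8 left 0.0
```

The carriage now resists: each 0.5 mm of command moves it only about 0.15 mm and the force climbs to -5 N. So the ball is in the notch. I'll relax the push back to neutral.

Call:
send_rows(series=[0.03, -0.05, -0.02, 0, 0, 0, 0, 0.04, -0.1, -0.03, 0, 0, 0, 0, 0.04, -0.15, -0.03, 0, 0, 0, 0, 0.04, -0.17, -0.03, 0, 0, 0, 0, 0.04, -0.17, -0.03, 0, 0, 0, 0, 0.04, -0.17, -0.03, 0, 0, 0, 0])

```text
clock: 27.93
tcp_pos: [0.5092, 0.2634, 0.0436]
orientation: [0.0, 0.068, 0.998, 0.0]
wrist_force: [-1.1, 2.9, -4.7]
finger_gap: 0.0236
```

```bash
python3 -c "
from h import *
im=along(n=6);notch(im)"
```

```text
t 28.23 s 72.12 Falong 2.11 F [ 0.96  2.   -7.94] z 43.6 gap 22.8
tick px 331.5 tab px 322 362 tick 378.7 tab 378.5 left 0.2
```

Call:
send_rows(series=[0, 0, 0, 0, 0, 0, 0, 0, 0, 0, 0, 0, 0, 0, 0, 0, 0, 0, 0, 0, 0, 0, 0, 0, 0, 0, 0, 0, 0, 0, 0, 0, 0, 0, 0, 0, 0, 0, 0, 0, 0, 0])

```text
clock: 28.73
tcp_pos: [0.5092, 0.2632, 0.0436]
orientation: [-0.0, 0.068, 0.998, 0.0]
wrist_force: [3.1, 4.3, -14.4]
finger_gap: 0.0231
```

```bash
python3 -c "
from h import *
im=along('w20',n=6);notch(im)"
```

```text
t 29.03 s 71.94 Falong 4.5 F [  3.51   4.06 -15.81] z 43.7 gap 23.3
tick px 331.7 tab px 323 362 tick 378.7 tab 378.7 left 0.0
```

Call:
send_rows(series=[0, 0.09, 0.06, 0, 0, 0, 0, 0, 0.09, 0.06, 0, 0, 0, 0, 0, 0.09, 0.06, 0, 0, 0, 0, 0, 0.09, 0.06, 0, 0, 0, 0])

```text
clock: 29.37
tcp_pos: [0.5092, 0.2634, 0.0436]
orientation: [0.0, 0.069, 0.998, -0.0]
wrist_force: [0.8, -1.6, -9.0]
finger_gap: 0.0229
```

```bash
python3 -c "
from h import *
along(n=4);along(n=4)"
```

```text
t 29.57 s 72.21 Falong -2.4 F [ 0.86 -2.54 -8.5 ] z 43.6 gap 23.2
t 29.77 s 72.31 Falong -3.36 F [ 0.54 -3.46 -7.2 ] z 43.6 gap 23.5
```

Call:
send_rows(series=[0, 0, 0, 0, 0, 0, 0, 0, 0, 0, 0, 0, 0, 0, 0, 0, 0, 0, 0, 0, 0])

```text
clock: 30.02
tcp_pos: [0.5092, 0.2637, 0.0436]
orientation: [0.0, 0.068, 0.998, -0.0]
wrist_force: [-0.4, -5.6, -5.5]
finger_gap: 0.0237
```

```bash
python3 -c "
from h import *
along(n=4)"
```

```text
t 30.22 s 72.44 Falong -5.1 F [ 0.35 -5.2  -5.42] z 43.6 gap 23.1
```

Call:
send_rows(series=[0, -0.06, 0, 0, 0, 0, 0, 0, -0.06, 0, 0, 0, 0, 0, 0, -0.06, 0, 0, 0, 0, 0, 0, -0.06, 0, 0, 0, 0, 0, 0, -0.06, 0, 0, 0, 0, 0, 0, -0.06, 0, 0, 0, 0, 0])

```text
clock: 30.72
tcp_pos: [0.5092, 0.2636, 0.0436]
orientation: [0.0, 0.068, 0.998, 0.0]
wrist_force: [1.0, -2.1, -4.9]
finger_gap: 0.023
```

```bash
python3 -c "
from h import *
along(n=4);along(n=4);along(n=4)"
```

```text
t 30.92 s 72.41 Falong -2.03 F [-0.05 -2.04 -4.24] z 43.6 gap 23.1
t 31.12 s 72.4 Falong -1.51 F [-0.34 -1.48 -3.54] z 43.6 gap 23.5
t 31.32 s 72.37 Falong -1.49 F [-0.48 -1.44 -3.6 ] z 43.6 gap 23.1
```

Call:
send_rows(series=[0, -0.02, 0, 0, 0, 0, 0, 0, -0.02, 0, 0, 0, 0, 0, 0, -0.02, 0, 0, 0, 0, 0, 0, -0.02, 0, 0, 0, 0, 0, 0, -0.02, 0, 0, 0, 0, 0, 0, -0.02, 0, 0, 0, 0, 0])

```text
clock: 31.82
tcp_pos: [0.5092, 0.2635, 0.0436]
orientation: [0.0, 0.068, 0.998, 0.0]
wrist_force: [-0.6, 0.8, -2.4]
finger_gap: 0.0231
```

```bash
python3 -c "
from h import *
along(n=4);along(n=4);im=along('w21',n=6);notch(im);pane(im,70,.053);brackets(im,(340,170,480,210))
t=read_camera('top')[120:260,60:380]
cv2.imwrite('pics/fin.png',np.vstack([cv2.resize(im[110:310,220:500],(640,457),interpolation=2),cv2.resize(t[:,:200],(200,140))[:, :].repeat(1,0) if 0 else np.hstack([t[:140,:320],np.zeros((140,320,3),np.uint8)])]))"
```

```text
t 32.02 s 72.22 Falong 0.74 F [-0.44  0.81 -2.05] z 43.6 gap 22.9
t 32.22 s 72.19 Falong 0.54 F [-1.19  0.71 -2.37] z 43.6 gap 23.3
t 32.52 s 72.18 Falong 0.79 F [-0.74  0.9  -1.27] z 43.6 gap 23.2
tick px 331.4 tab px 323 362 tick 378.7 tab 378.8 left -0.1
pane 70 [419.4 249.7] area 4313 w [520.3 349.2  53. ] [35.3 35.3] 82.12
br [471 170   9  37 185] [498.5 387.2  38. ]
br [351 179  28  26 308] [489.2 326.6  38. ]
br [445 181  27  21 269] [495.6 378.7  38. ]
```

View pics/fin.png

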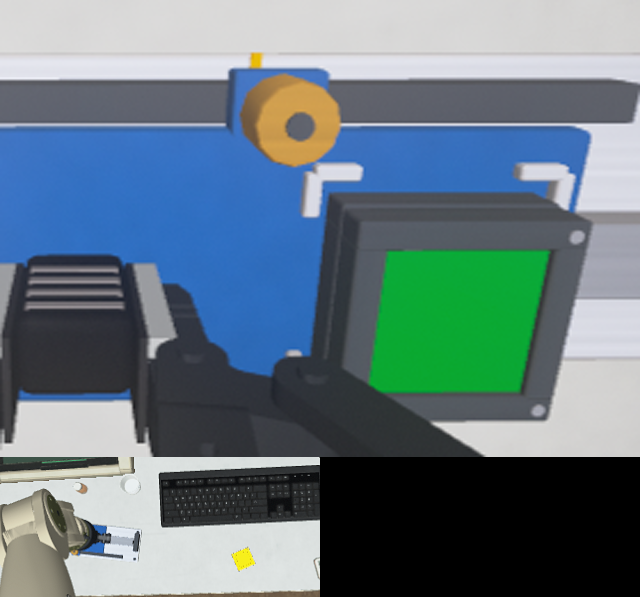

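The forces are near zero and steady. The carriage holds at 72.2 mm from its start, tick and plunger tab align within 0.1 mm, and the stack is square. Beaker and vial are untouched.

```bash
python3 -c "
from workcell import *
print(hand_in())"
```

```text
the job is handed in; nothing more can be done
None
```

I finished the job and handed it in at about 32.5 s of the 72 s allowed. The amber filter lies flat in the pocket with the green one on top of it. I slid the carriage 72.2 mm by its black grip into the notch, and the gripper still holds it.

**Last checks**
- **Filters:** After release, the amber pane was within about 0.5 mm of the pocket centre. The green pane was within about 1.3 mm, and both yaws matched the base to about 0.1–0.2°.
- **Notch:** The carriage resisted about 5 N in both directions with only about 0.5 mm of movement. The yellow tick and the plunger tab lined up to 0.1 mm, and the residual force along the rail was under 1 N. I had no direct reading of how far the ball dropped, so "seated" rests on this force and camera evidence.
- **Bystanders:** The beaker and vial looked unmoved in the last top picture. I did not check the timer, but the arm never went near it.

**What disagreed or went wrong**
- **False lock:** An early stall at about 70.3 mm looked like the notch. It turned out to be sticking, so I pushed on to 72 mm.
- **Vertical force:** While I was relaxing the push, the force on the wrist crept up to about 16 N vertically. I brought it back to about 1–2 N before handing in.

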